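Click the lamp lift up to its running mark

ROBOT

A 7-joint arm with a two-finger parallel gripper is mounted at the origin on the work surface. World frame = base frame: x ahead of the robot, y to its left, z up, the work surface at z = 0. Lengths are in m, angles in rad, forces in N, time in s.
With the tool pointing down it reaches from about 0.4 to 0.85 m from the base axis. Payload 10.4 kg.
Tool frame: the origin (TCP) lies midway between the tips of the shut fingers; the grasp point (between the pads) lies arm.hold_point_z behind it (arm.hold_point_z is the distance from the TCP to the grasp point, in m); x points along the fingers, z is the direction in which the jaws open and shut, and the axes are right-handed (so a half turn about x gives the same grasp; the last joint's range is limited). The gripper opens to 85 mm and grips with 20 to 120 N. Pads are 22 mm wide; open, the fingers measure 114 mm over their backs; the gripper's body (76 mm by 85 mm) begins 54 mm behind the grasp point. The pads swing forward as they close: fully open they stand 13 mm farther back than shut.
Start: joints at [-0.023, 0.332, -0.065, 1.46, 0.022, 1.35, -0.088], TCP at [0.625, 0, 0.231] pointing down, gripper open.
Joint ranges: [-2.6, 2.6], [-0.5, 2.12], [-1.47, 1.34], [0.16, 2.42], [-1.27, 4.41], [0.06, 2.06], [-2.6, 2.6]. Speed limits (rad/s): [2.22, 2.22, 2.79, 2.79, 3.14, 3.14, 3.14].

INTERFACE

Orientations are given as a rotation vector (axis times angle).
In Python, from cell import arm, vision gives the robot as it stands. The module is installed in compiled form; this text tells all that it offers.
- The arm moves only by the shell command python3 -m handwheel 'ROWS' [OPENING] [FORCE]. ROWS is a JSON object of lists of equal length, an entry for each row: "translation": the shift along the tool's x, y, z in m, a list of three; "dr": the turn, a rotation vector about the tool's x, y, z in rad, a list of three. A call has 1 to 20 rows; each row shifts and turns the pose as measured when the row begins, along the tool's axes as they then stand; what a row does not reach is not made up. A row lasts 1/12 s, in which the tool goes at most 41.7 mm and 7.16 degrees, less where a joint would pass 70% of its speed; a pose out of reach is approached as far as the arm can. A call is refused whole if a number of a shift passes 0.0417 or a number of a turn 0.125, either way. A call with a gripper value outside its range is refused whole. OPENING is the opening, from 0 (shut) to 1 (fully open), set as the call begins (- or left out, the last holds). The fingers move at their own pace and stop on an object; FORCE is the grip in N (left out, the last holds). Time passes only in rows, so rows that do not move let the fingers close. It gives the time, the measured TCP pose, the force and the opening at its end, in the units of the state.
- arm.get_state(): the state, without advancing time (a new reading comes with each control period).
- vision.camera(name): name is "scene" or "side" or "wrist"; returns the picture (384x512x3 uint8, red, green, blue); there is no depth.
- vision.get_calibration(name): a dict with "vfov" (degrees; the focal length in pixels is half the picture's height over the tangent of half this angle, whatever the lens; pixels are square), "cx", "cy" (the principal point, pixels), "R" (3x3) and "t" (3): a world point X has camera coordinates R X + t. Camera axes: x right, y down, z forward; pixel columns grow to the right and rows downward; lengths in m; the calibration is good to about 2 mm. A picture is of the moment at which its call begins: read the wrist's pose just before it. get_calibration takes no time and is no camera call; for the wrist camera it gives the pose at the moment of the call.
- arm.sign_off(): hands the job in, once; it reports no verdict.
The state is a dict: "time_s": time; "joints": joint angles; "qvel": joint speeds; "tau": joint torques, N m; "eef_pos": TCP position; "eef_rot": TCP orientation; "ft_force": force on the tool from outside, world axes, zero at the start; "moment": the same for the moment, N m; "width": opening from 0.0 (shut) to 1.0 (fully open).
Only numpy, scipy, OpenCV 4.12 (cv2) and the standard library are available. Lean on these libraries where they do the work, as an engineer would, in place of code of your own. Each camera call takes 0.05 s, during which the arm holds its last target.

TASK

Bring the projector lamp up to its running height: with a fingertip on the crest of the knurled thumbwheel, roll its top away from the robot, click by click, until the lamp's pointer pin is level with the long mark peg (the third of four from below) and the wheel rests in that detent. It is one or two clicks away at the start; do not turn the wheel on to the detent above. Do not touch the lamp or its carriage, leave the lamp can, lens, fuse holder and screwdriver where they lie, and finish with the hand clear of everything.

Things in the scene. Friction and masses are not known exactly. Their poses are not given: they have to be found in the camera images.
- lift: Dark iron lamp lift, screwed down; place and yaw differ between runs. Origin on the bench surface straight under the wheel's centre; x is the way the wheel's top is to be rolled (at yaw 0 straight away from the robot), y runs along the wheel's axle toward the lamp, z up. Base plate 130 mm (x), y = -57.5 to +227.5 mm, 8 mm thick. Nothing on it is higher than 155 mm (bulb tip at the top detent).
- crest (a point): Top of the knurled steel wheel, 82 mm above the bench, axes as lift. Wheel: radius 40 mm, 32 mm wide along y, axle 42 mm above the bench. A finger pressed down here with a few newtons (5 to 20 N is fine) and drawn along the lift's +x carries the rim by friction; one click is 21 mm of rim travel. Fixed cheeks (see cheek) cover its sides, so it cannot be pinched.
- pointer_tip (a point): Free end of the brass pointer pin on the lamp carriage (6 mm thick; points along the lift's +y from y = 145 to 171 mm). It rises 12 mm for each click: 58, 70, 82 and 94 mm above the bench at the four detents.
- long_mark (a point): Free end, toward the lamp, of the long brass mark peg on the mark post (6 mm thick, 30 mm long along y, 82 mm above the bench). The other three pegs are 12 mm long, at 58, 70 and 94 mm.
- lamp: Lamp carriage: brass block 34 x 44 x 14 mm with cream porcelain socket and small glass bulb, riding the lead screw at y = 125 mm of the lift. Origin at the block's centre, 58 mm above the bench at the lowest detent; the bulb's tip is 60 mm above the origin. Geared to the wheel. Not to be touched.
- lamp_can: Loose tin lamp can, upright, 67 mm across, 88 mm high; origin under its centre. Leave alone.
- lens: Loose condenser lens lying in its brass ring, convex side up, 72 mm across, 25 mm high; origin under its centre. Leave alone.
- fuse_holder: Loose cream porcelain fuse holder, 62 x 34 mm, 32 mm high; origin under its centre. Leave alone.
- screwdriver: Loose screwdriver with a walnut handle, 200 mm long and 26 mm high, lying along its x axis, blade to +x; origin under its middle. Leave alone.
- wheel (a joint): Turn of the knurled wheel, rad; grows as its top rolls along the lift's +x. Detents every 0.524 rad (30 degrees): 0, 0.524, 1.047 (wanted: pointer level with the long mark), 1.571. Starts at rest in the first or second. Turning takes up to about 0.1 N m (2.5 N at the rim), most a quarter of the way; past halfway it snaps on to the next detent by itself, let go before that it snaps back.
- cheek (a point): Top of the fixed cheek on the lamp side of the wheel, 76 mm above the bench, 6 mm below the crest. Two alike cheeks, at y = 17 to 37 mm and -37 to -17 mm of the lift: round humps of 34 mm radius about the axle, on blocks x = -50 to +50 mm, 50 mm high.
- post_top (a point): Top of the mark post, 118 mm above the bench, at y = 212 mm of the lift; 14 x 10 mm across. Between wheel and lamp, at y = 77 to 89 mm, stands the 63 mm high gear housing.

How it is judged:
At the end, for the whole second after the job is handed in: the wheel rests in its third detent (1.047 rad within 0.08 rad, still) and the lamp's pointer is level with the long mark within 3 mm (value of joint wheel between 0.967 and 1.127 rad and velocity of joint wheel between -0.1 and 0.1 rad/s and z of pointer_tip in the frame of long_mark between -0.003 and 0.003 m); the robot touches nothing.
It fails at once if the wheel is turned over into the detent above (value of joint wheel above 1.36 rad).
It fails at once if the robot touches the lamp or its carriage (contact force between any of the fingers, the arm and lamp above 0.5 N).
It fails at once if a bystander is moved or lifted (distance of any of lamp_can, lens, fuse_holder, screwdriver from where it was at the start of the episode above 0.015 m).
It also fails if it takes over 45 s, if anything falls off the work surface, if the arm or the gripper's body presses on something with over 40 N, if the wrist force passes 120 N, or if a joint passes its speed limit or range.

## Working session

There is one attempt and no reset: what is moved stays moved. The work goes in short steps, Python scripts to look and compute and a shell command to move; the robot and the scene stay as the last step left them, time stands still between calls to the robot, and variables do not carry over. Pictures are saved under pics/ and viewed, and the job is handed in when it is done.

```bash
mkdir -p pics; python3 - <<'E'
from cell import arm, vision
import cv2
s=arm.get_state()
for k in s: print(k,s[k])
for n in ["scene","side","wrist"]:
    c=vision.get_calibration(n); print(n,c)
    cv2.imwrite(f"pics/{n}0.png",vision.camera(n)[:,:,::-1])
E
```

```text
time_s 0.0
joints [-0.02258252  0.33287643 -0.06468402  1.46096536  0.02162464  1.34990251
 -0.08852585]
qvel [-6.72909242e-04 -3.09151955e-03  1.05971944e-05  7.42597811e-04
  3.08348348e-04 -4.70597630e-04 -1.19864129e-03]
tau [ 4.98105128e-04 -6.25449800e+01  4.97091911e-02 -3.91610491e+01
  1.63588714e-02  9.83294769e-03 -6.01235030e-06]
eef_pos [ 6.24613267e-01 -3.49398567e-05  2.30501581e-01]
eef_rot [-5.20571546e-05  1.57224857e+00 -1.01576602e-04]
ft_force [-0.26579023  0.59501653 -0.25291072]
moment [ 0.00339767 -0.00814859  0.02678384]
width 0.9998208704222652
scene {'vfov': 54.12826540290911, 'cx': 256.71576494848836, 'cy': 189.67866242810373, 'R': array([[ 0.46412581,  0.88576712, -0.00195875],
       [ 0.53681807, -0.28304047, -0.79480467],
       [-0.70456625,  0.36783787, -0.60686218]]), 't': array([-0.30933869, -0.23043451,  1.3527994 ])}
side {'vfov': 45.87659424757657, 'cx': 253.02527139844662, 'cy': 196.86491918151268, 'R': array([[ 0.97610907, -0.21696259,  0.01176133],
       [-0.13955157, -0.66748881, -0.73142604],
       [ 0.16654264,  0.71231027, -0.68181935]]), 't': array([-0.5951966 ,  0.16554448,  0.94718416])}
wrist {'vfov': 59.50966523133262, 'cx': 258.5915743015532, 'cy': 190.50271046943465, 'R': array([[ 9.99999221e-01,  5.94651888e-04, -1.09726953e-03],
       [ 9.07269984e-04, -9.50098659e-01,  3.11948257e-01],
       [-8.57013685e-04, -3.11949009e-01, -9.50098459e-01]]), 't': array([-0.6242614 , -0.04110988,  0.37923137])}
```

View pics/scene0.png

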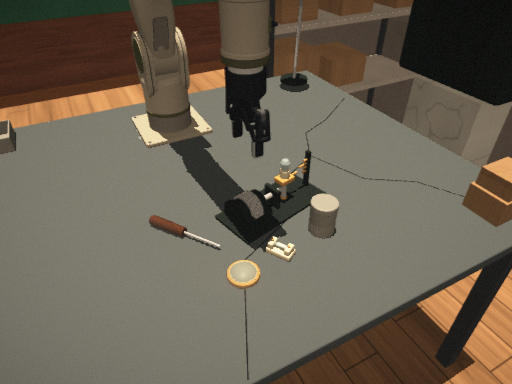

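View pics/side0.png

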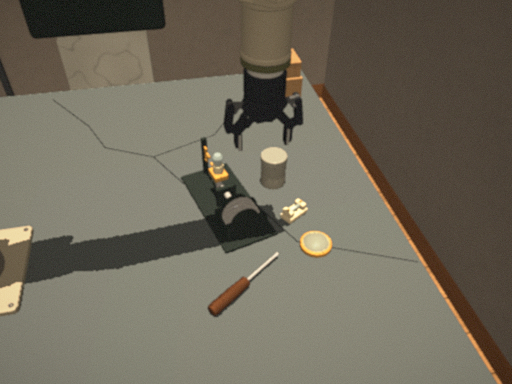

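View pics/wrist0.png

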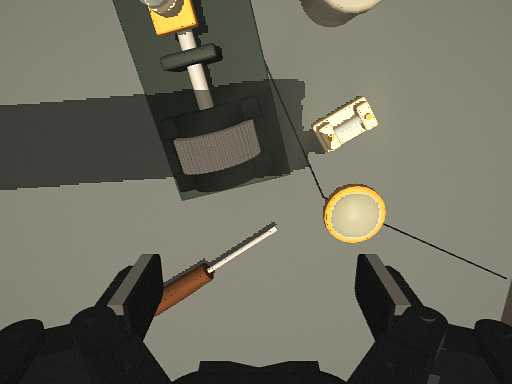

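```bash
cat > h.py <<'E'
import numpy as np
def ray(c,u,v,z):
    f=192/np.tan(np.radians(c['vfov']/2))
    d=np.array([(u-c['cx'])/f,(v-c['cy'])/f,1])
    R=c['R'];o=-R.T@c['t'];w=R.T@d
    return o+w*(z-o[2])/w[2]
def proj(c,X):
    f=192/np.tan(np.radians(c['vfov']/2))
    p=c['R']@np.array(X)+c['t'];return p[0]/p[2]*f+c['cx'],p[1]/p[2]*f+c['cy']
E
python3 - <<'E'
import cv2
def crop(n,x0,y0,x1,y1,k):
    i=cv2.imread(f"pics/{n}.png")[y0:y1,x0:x1]
    i=cv2.convertScaleAbs(i,alpha=1.8,beta=15)
    cv2.imwrite(f"pics/{n}_crop.png",cv2.resize(i,None,fx=k,fy=k,interpolation=cv2.INTER_CUBIC))
crop("wrist0",110,0,310,210,2.8)
crop("scene0",205,140,345,240,5)
crop("side0",170,130,290,250,5)
E
```

```text
(no output)
```

View pics/wrist0_crop.png

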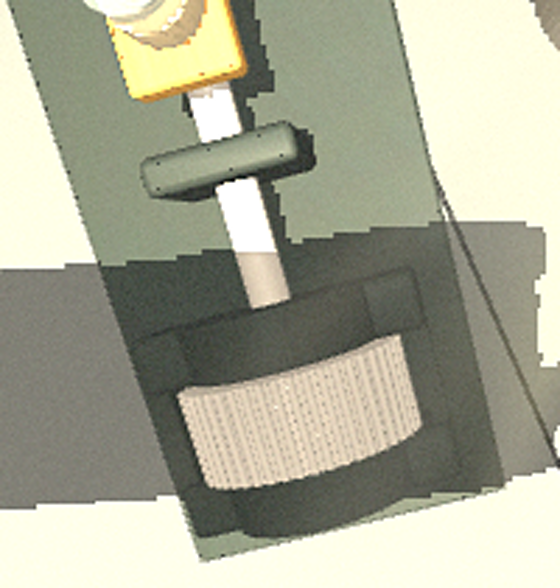

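View pics/scene0_crop.png

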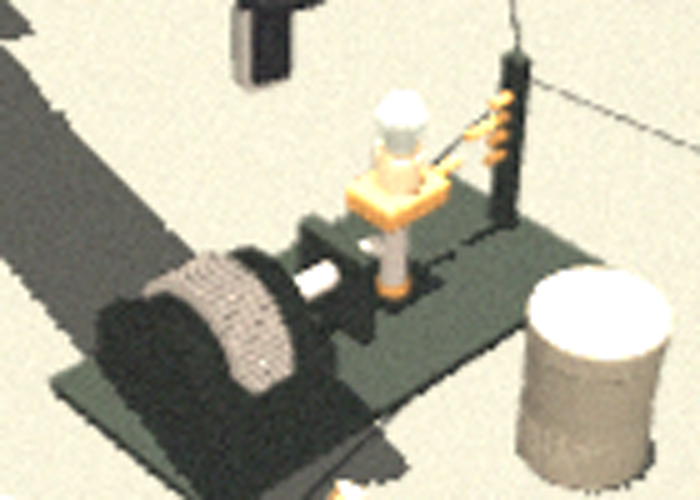

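View pics/side0_crop.png

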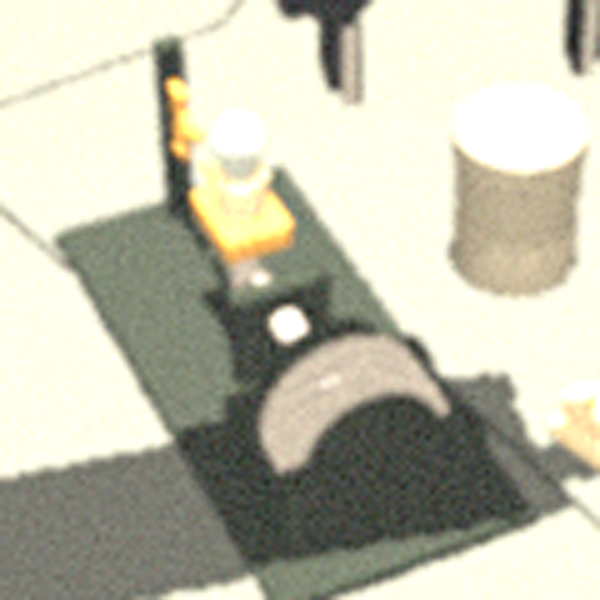

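```bash
python3 - <<'E'
from cell import vision
from h import *
w=vision.get_calibration("wrist");s=vision.get_calibration("scene");d=vision.get_calibration("side")
P=[(w,182.5,200.4,-.065,-.0575),(w,289.6,173.9,.065,-.0575),(s,215.4,217,-.065,-.0575),(s,326,192.4,.065,.2275),(s,297,175,-.065,.2275),(d,182,178.5,-.065,.2275),(d,226,163.5,.065,.2275)]
A=[];B=[]
for c,u,v,x,y in P:
    q=ray(c,u,v,.008);print(x,y,q.round(4));A.append((x,y));B.append(q[:2])
A=np.array(A);B=np.array(B)
def fit(A,B):
    a=A-A.mean(0);b=B-B.mean(0)
    th=np.arctan2((a[:,0]*b[:,1]-a[:,1]*b[:,0]).sum(),(a*b).sum());R=np.array([[np.cos(th),-np.sin(th)],[np.sin(th),np.cos(th)]])
    o=B.mean(0)-R@A.mean(0);return th,o,R
th,o,R=fit(A,B);print(th,np.degrees(th),o,((A@R.T+o)-B).round(4))
l=[ray(w,114.3,2.9,.008),ray(w,182.5,200.4,.008)];e=l[0]-l[1];print("edge yaw",np.degrees(np.arctan2(-e[0],e[1])))
l=[ray(w,251,1.8,.008),ray(w,289.6,173.9,.008)];e=l[0]-l[1];print("edge yaw",np.degrees(np.arctan2(-e[0],e[1])))
L=lambda x,y,z:[*(o+R@[x,y]),z]
for n,c in(("s",s),("d",d),("w",w)):
    print(n,"crest",proj(c,L(0,0,.082)),"edges",[np.round(proj(c,L(0,y,.082)),1) for y in(-.016,.016)])
    for z in(.058,.07,.082,.094):print(z,"ptr",np.round(proj(c,L(0,.145,z)),1),np.round(proj(c,L(0,.171,z)),1),"peg",np.round(proj(c,L(0,.207,z)),1), "block", np.round(proj(c,L(.017,.103,z+.007)),1))
E
```

```text
-0.065 -0.0575 [ 0.5366 -0.0522  0.008 ]
0.065 -0.0575 [ 0.6592 -0.0204  0.008 ]
-0.065 -0.0575 [ 0.5418 -0.0522  0.008 ]
0.065 0.2275 [0.589  0.2543 0.008 ]
-0.065 0.2275 [0.4822 0.2288 0.008 ]
-0.065 0.2275 [0.469  0.2122 0.008 ]
0.065 0.2275 [0.5909 0.2499 0.008 ]
0.24526372352988401 14.052576225925815 [0.58728252 0.01724827] [[ 0.0016 -0.0021]
 [ 0.0051 -0.0023]
 [-0.0036 -0.0021]
 [ 0.0061 -0.0006]
 [-0.0133 -0.0066]
 [-0.      0.01  ]
 [ 0.0042  0.0038]]
edge yaw 14.302694512174169
edge yaw 13.819048448641297
s crest (np.float64(247.63243550300726), np.float64(195.87735961511166)) edges [array([242.5, 198.7]), array([252.7, 193.1])]
0.058 ptr [289.7 180.2] [296.6 176.4] peg [305.7 171.3] block [283.1 187.4]
0.07 ptr [290.  176.5] [296.8 172.7] peg [306.1 167.6] block [283.2 183.6]
0.082 ptr [290.2 172.7] [297.1 168.9] peg [306.4 163.9] block [283.4 179.7]
0.094 ptr [290.4 168.9] [297.4 165.1] peg [306.8 160.1] block [283.6 175.8]
d crest (np.float64(241.824412572822), np.float64(202.34619958647767)) edges [array([245. , 206.9]), array([238.7, 197.9])]
0.058 ptr [216.4 172.7] [212.2 166.6] peg [206.7 158.5] block [229.7 178.6]
0.07 ptr [216.1 168.9] [212.  162.8] peg [206.4 154.8] block [229.6 174.8]
0.082 ptr [215.9 165. ] [211.7 159. ] peg [206.2 151. ] block [229.5 170.9]
0.094 ptr [215.7 161.1] [211.5 155.1] peg [205.9 147.1] block [229.3 166.9]
w crest (np.float64(216.3759341207837), np.float64(154.804451388956)) edges [array([221.4, 171.9]), array([211.2, 137.2])]
0.058 ptr [170.2 -20.7] [159.6 -57.1] peg [ 144.  -111.2] block [203.8  27.4]
0.07 ptr [166.3 -25. ] [155.2 -63.2] peg [ 138.6 -120.1] block [201.4  25.2]
0.082 ptr [162.1 -29.8] [150.4 -69.9] peg [ 132.7 -129.9] block [198.9  22.7]
0.094 ptr [157.6 -35. ] [145.  -77.3] peg [ 126.2 -140.8] block [196.1  20.1]
```

```bash
python3 - <<'E'
from cell import vision
from h import *
th=np.radians(14.05);R=np.array([[np.cos(th),-np.sin(th)],[np.sin(th),np.cos(th)]]);o=np.array([.5855,.0187])
L=lambda x,y,z:[*(o+R@[x,y]),z]
for n,k in(("scene",(205,140,5)),("side",(170,130,5))):
    c=vision.get_calibration(n)
    for z in(.058,.07,.082):
        f=lambda X:((np.array(proj(c,X))-k[:2])*k[2]).round(0)
        print(n,z,"bulb",f(L(0,.125,z+.06)),"tip",f(L(0,.171,z)),"blk",f(L(.017,.103,z-.007)),f(L(.022,.108,z-.007)))
    print("post",f(L(0,.212,.118)),"long",f(L(0,.177,.082)),"crest",f(L(0,0,.082)))
import cv2
for n,(x0,y0,x1,y1) in {"scene":(270,145,320,200),"side":(190,135,240,190)}.items():
    i=cv2.imread(f"pics/{n}0.png")[y0:y1,x0:x1]
    cv2.imwrite(f"pics/{n}_z.png",cv2.resize(cv2.convertScaleAbs(i,alpha=1.3),None,fx=10,fy=10,interpolation=cv2.INTER_NEAREST))
E
```

```text
scene 0.058 bulb [402. 117.] tip [458. 179.] blk [390. 256.] [404. 257.]
scene 0.07 bulb [403.  97.] tip [460. 161.] blk [391. 238.] [405. 238.]
scene 0.082 bulb [405.  76.] tip [461. 142.] blk [392. 218.] [406. 219.]
post [519.  56.] long [469. 138.] crest [214. 276.]
side 0.058 bulb [239. 138.] tip [207. 182.] blk [295. 264.] [300. 254.]
side 0.07 bulb [238. 117.] tip [206. 163.] blk [294. 245.] [300. 236.]
side 0.082 bulb [237.  97.] tip [205. 144.] blk [294. 226.] [299. 217.]
post [169.  39.] long [200. 137.] crest [355. 360.]
```

View pics/scene_z.png

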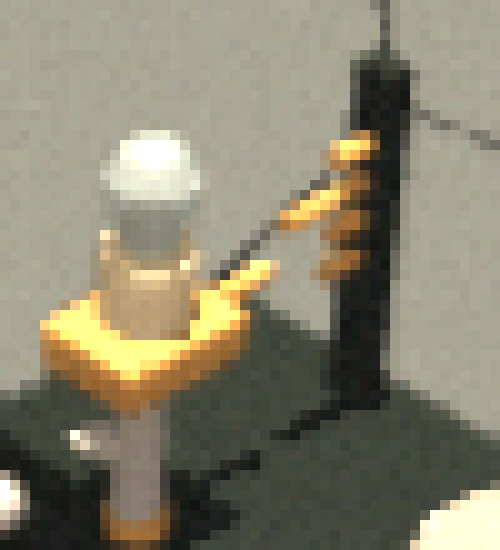

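View pics/side_z.png

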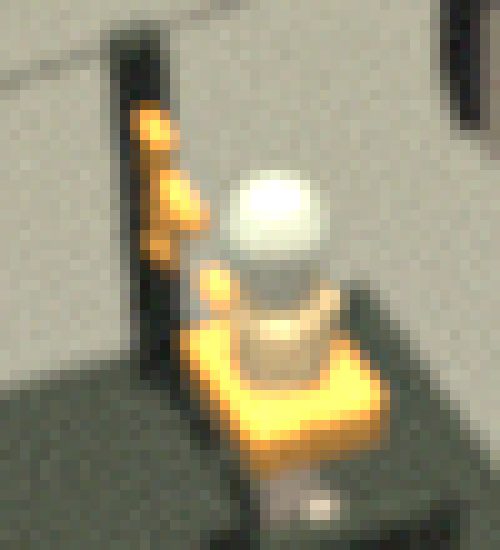

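```bash
python3 -m handwheel '{"translation":[[0,0,0],[0,0,0],[0.02,0.008,-0.02],[0.02,0.008,-0.02],[0,0,0],[0,0,0],[0,0,0]],"dr":[[-0.12,0,0],[-0.12,0,0],[0,0,0],[0,0,0],[0,0,0],[0,0,0],[0,0,0]]}' 0 40
cat > st.py <<'E'
from cell import arm
import numpy as np
from scipy.spatial.transform import Rotation as Ro
s=arm.get_state();T=Ro.from_rotvec(s['eef_rot']).as_matrix()
th=np.radians(14.05);R=np.array([[np.cos(th),-np.sin(th)],[np.sin(th),np.cos(th)]]);o=np.array([.5855,.0187])
l=R.T@(s['eef_pos'][:2]-o)
print("t",s['time_s'],"lift xyz mm",(np.append(l,s['eef_pos'][2])*1e3).round(2),"F lift",np.append(R.T@s['ft_force'][:2],s['ft_force'][2]).round(2),"w",s['width'])
print("toolx",T[:,0].round(3),"toolz yaw",np.degrees(np.arctan2(T[1,2],T[0,2])))
tgt=np.array([*(o+R@[-.009,0]),.082]);print("to start, tool axes",(T.T@(tgt-s['eef_pos'])).round(4))
E
python3 st.py
```

```text
time_s: 0.73
eef_pos: [0.5794, 0.0057, 0.1872]
eef_rot: [-0.198, 1.567, 0.198]
ft_force: [-0.2, -0.1, 0.4]
width: 0.01
t 0.7333 lift xyz mm [ -9.04 -11.17 187.19] F lift [-0.23 -0.01  0.4 ] w 0.009870229520213434
toolx [-0.005 -0.001 -1.   ] toolz yaw 14.434109134937364
to start, tool axes [0.1052 0.0111 0.0006]
```

```bash
python3 -m handwheel '{"translation":[[0.03,0.011,0],[0.03,0,0],[0.025,0,0],[0,0,0]],"dr":[[0,0,0],[0,0,0],[0,0,0],[0,0,0]]}'
python3 st.py; python3 - <<'E'
from cell import vision
import cv2
for n,(x0,y0,x1,y1) in {"wrist":(110,0,400,384),"scene":(205,100,345,240),"side":(170,90,290,250)}.items():
    i=vision.camera(n)[y0:y1,x0:x1,::-1]; k=550/(y1-y0)
    cv2.imwrite(f"pics/{n}1.png",cv2.resize(cv2.convertScaleAbs(i,alpha=1.6),None,fx=k,fy=k))
E
```

```text
time_s: 1.07
eef_pos: [0.5828, 0.0164, 0.1049]
eef_rot: [-0.197, 1.556, 0.196]
ft_force: [-0.7, -0.2, -1.2]
width: 0.0
t 1.0667 lift xyz mm [ -3.2   -1.53 104.87] F lift [-0.68 -0.03 -1.23] w 0.00026285965403586914
toolx [ 0.006  0.    -1.   ] toolz yaw 14.325229791164343
to start, tool axes [ 0.0228  0.0016 -0.0059]
```

View pics/wrist1.png

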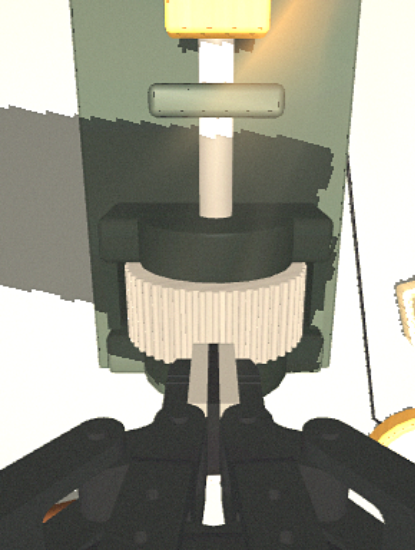

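View pics/scene1.png

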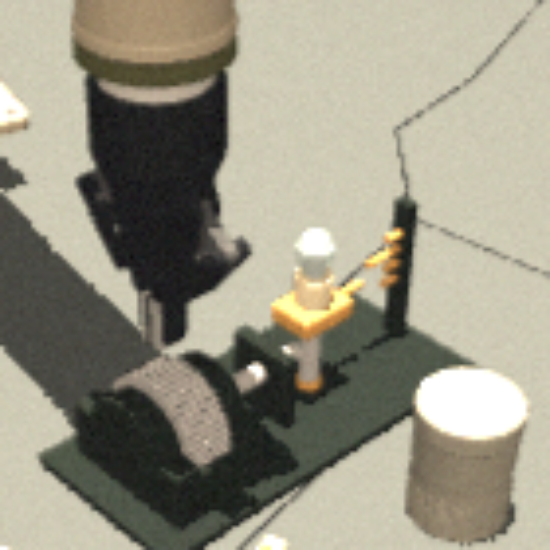

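View pics/side1.png

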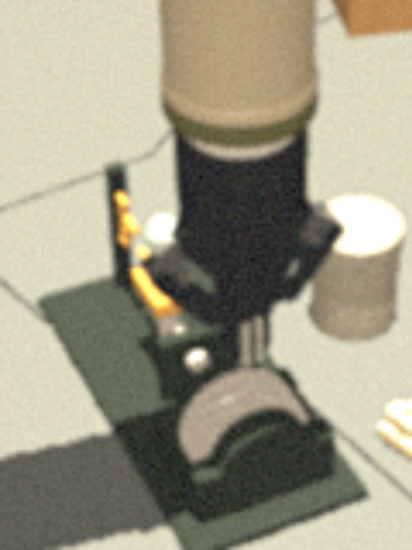

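```bash
python3 -m handwheel '{"translation":[[0.008,0.0016,-0.006],[0.006,0,0],[0.003,0,0],[0,0,0]],"dr":[[0,0,0],[0,0,0],[0,0,0],[0,0,0]]}'
python3 st.py; python3 -m handwheel '{"translation":[[0.003,0,0],[0.002,0,0]],"dr":[[0,0,0],[0,0,0]]}'
python3 st.py
```

```text
time_s: 1.55
eef_pos: [0.5828, 0.0161, 0.0979]
eef_rot: [-0.196, 1.54, 0.193]
ft_force: [-0.2, 0.1, 0.6]
width: -0.002
t 1.55 lift xyz mm [-3.24 -1.86 97.87] F lift [-0.14  0.13  0.64] w -0.0016118482230160032
toolx [ 0.022  0.001 -1.   ] toolz yaw 14.237926292411933
to start, tool axes [ 0.0157  0.002  -0.0061]
time_s: 1.72
eef_pos: [0.5836, 0.0161, 0.0937]
eef_rot: [-0.196, 1.538, 0.193]
ft_force: [-0.1, 0.2, -0.1]
width: 0.004
t 1.7167 lift xyz mm [-2.51 -2.04 93.67] F lift [-0.05  0.25 -0.07] w 0.0036983542133449767
toolx [ 0.024  0.001 -1.   ] toolz yaw 14.232856112781986
to start, tool axes [ 0.0115  0.0021 -0.0068]
```

```bash
python3 -m handwheel '{"translation":[[0,0.003,-0.012],[0,0,-0.004],[0,0,0]],"dr":[[0,0.025,0],[0,0.01,0],[0,0,0]]}'
python3 st.py
```

```text
time_s: 1.97
eef_pos: [0.5655, 0.0149, 0.093]
eef_rot: [-0.2, 1.577, 0.19]
ft_force: [-0.1, -0.4, 0.1]
width: -0.002
t 1.9667 lift xyz mm [-20.35   1.16  93.02] F lift [-0.19 -0.38  0.08] w -0.0021517440856704045
toolx [-0.014 -0.009 -1.   ] toolz yaw 14.212792668913941
to start, tool axes [ 0.0108 -0.0011  0.0115]
```

```bash
python3 -m handwheel '{"translation":[[0.003,-0.001,0.008],[0.003,0,0.002],[0,0,0]],"dr":[[0,-0.008,0.0],[0,0,0],[0,0,0]]}'
python3 st.py
```

```text
time_s: 2.22
eef_pos: [0.5764, 0.0166, 0.0867]
eef_rot: [-0.2, 1.568, 0.191]
ft_force: [-0.5, 0.7, -0.6]
width: -0.0
t 2.2167 lift xyz mm [-9.37  0.19 86.74] F lift [-0.34  0.76 -0.62] w -0.0001675211432594187
toolx [-0.005 -0.006 -1.   ] toolz yaw 14.22937066969717
to start, tool axes [ 0.0047 -0.0002  0.0004]
```

Good: now down to contact in small steps.

```bash
python3 -m handwheel '{"translation":[[0.003,0,0],[0.002,0,0]],"dr":[[0,0,0],[0,0,0]]}'
python3 st.py
python3 -m handwheel '{"translation":[[0.002,0,0],[0.002,0,0]],"dr":[[0,0,0],[0,0,0]]}'
python3 st.py
```

```text
time_s: 2.38
eef_pos: [0.5772, 0.0167, 0.0818]
eef_rot: [-0.2, 1.566, 0.191]
ft_force: [-2.9, 1.2, 19.3]
width: -0.0
t 2.3833 lift xyz mm [-8.550e+00  7.000e-02  8.178e+01] F lift [-2.51  1.82 19.34] w -0.00015249637113742655
toolx [-0.004 -0.006 -1.   ] toolz yaw 14.230744386500167
to start, tool axes [-0.0002 -0.0001 -0.0005]
time_s: 2.55
eef_pos: [0.5808, 0.0176, 0.0819]
eef_rot: [-0.199, 1.558, 0.191]
ft_force: [-3.3, 0.5, 15.7]
width: -0.003
t 2.55 lift xyz mm [-4.85  0.09 81.94] F lift [-3.04  1.26 15.7 ] w -0.00341936964975034
toolx [ 0.004 -0.005 -1.   ] toolz yaw 14.237754074400257
to start, tool axes [-0.0001 -0.0001 -0.0042]
```

```bash
python3 -m handwheel '{"translation":[[0.0015,0,0.003],[0.0015,0,0.003]],"dr":[[0,0,0],[0,0,0]]}'
python3 st.py
cat > look.py <<'E'
import sys,cv2
from cell import vision
for n,(x0,y0,x1,y1) in {"scene":(265,140,325,200)}.items():
    i=vision.camera(n)[y0:y1,x0:x1,::-1]
    cv2.imwrite(f"pics/{n}{sys.argv[1]}.png",cv2.resize(cv2.convertScaleAbs(i,alpha=1.3),None,fx=8,fy=8,interpolation=cv2.INTER_NEAREST))
E
python3 look.py 2
```

```text
time_s: 2.72
eef_pos: [0.5886, 0.0196, 0.0821]
eef_rot: [-0.199, 1.553, 0.191]
ft_force: [-0.9, 0.9, 9.0]
width: 0.002
t 2.7167 lift xyz mm [ 3.27  0.11 82.08] F lift [-0.69  1.1   8.97] w 0.0018758251195325419
toolx [ 0.01  -0.004 -1.   ] toolz yaw 14.241245979218961
to start, tool axes [-0.     -0.0001 -0.0123]
```

View pics/scene2.png

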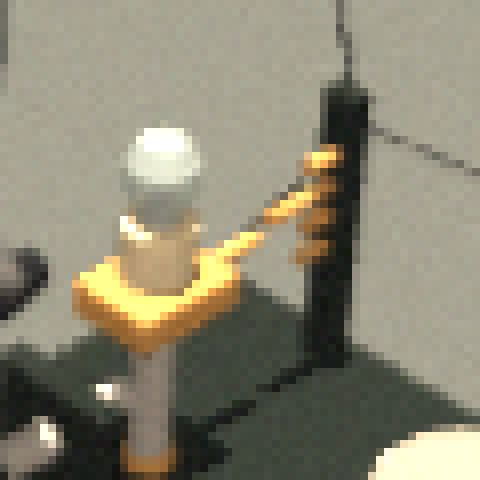

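```bash
python3 -m handwheel '{"translation":[[0.0015,0,0.003],[0.0015,0,0.002]],"dr":[[0,0,0],[0,0,0]]}'
python3 st.py; python3 look.py 3
```

```text
time_s: 2.93
eef_pos: [0.5968, 0.0217, 0.0813]
eef_rot: [-0.199, 1.546, 0.191]
ft_force: [-0.1, 0.1, 5.5]
width: -0.004
t 2.9333 lift xyz mm [11.65  0.14 81.35] F lift [-0.12  0.1   5.52] w -0.003896860209594048
toolx [ 0.016 -0.003 -1.   ] toolz yaw 14.262604832736775
to start, tool axes [-0.001  -0.0001 -0.0206]
```

View pics/scene3.png

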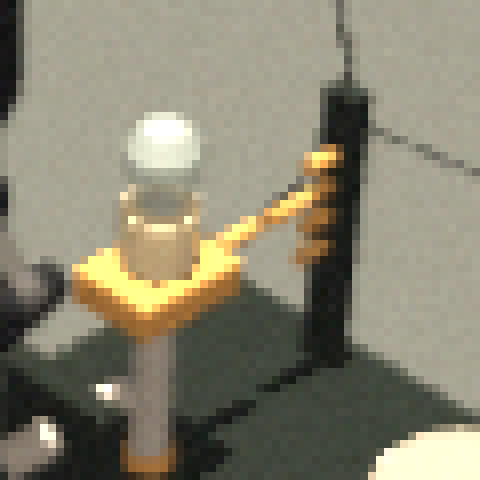

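```bash
python3 -m handwheel '{"translation":[[-0.015,0,0],[-0.03,0,0],[-0.03,0,0],[-0.03,0,0],[0,0,0],[0,0,0],[0,0,0],[0,0,0]],"dr":[[0,0,0],[0,0,0],[0,0,0],[0,0,0],[0,0,0],[0,0,0],[0,0,0],[0,0,0]]}'
python3 st.py; python3 look.py 4; python3 - <<'E'
from cell import vision
import cv2
i=vision.camera("side")[:,:,::-1];cv2.imwrite("pics/side4.png",cv2.resize(cv2.convertScaleAbs(i[120:200,170:250],alpha=1.3),None,fx=7,fy=7,interpolation=cv2.INTER_NEAREST))
cv2.imwrite("pics/scene4f.png",vision.camera("scene")[:,:,::-1])
E
```

```text
time_s: 3.65
eef_pos: [0.5924, 0.0213, 0.1856]
eef_rot: [-0.199, 1.555, 0.191]
ft_force: [0.2, -0.1, -0.7]
width: -0.002
t 3.65 lift xyz mm [  7.29   0.88 185.59] F lift [ 0.23 -0.12 -0.66] w -0.002487197885170369
toolx [ 0.008 -0.004 -1.   ] toolz yaw 14.24539460733939
to start, tool axes [ 0.1035 -0.0002 -0.0169]
```

View pics/scene4.png

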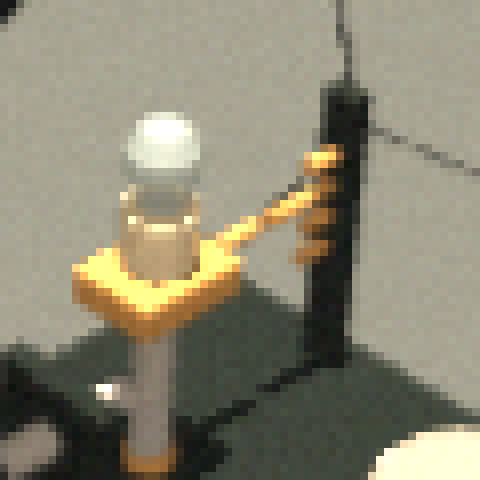

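View pics/side4.png

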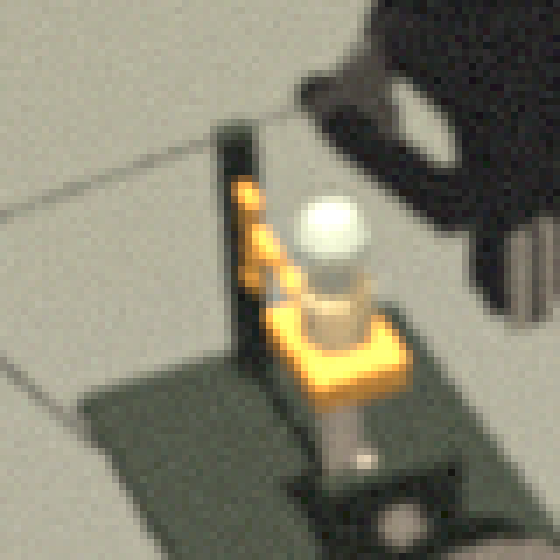

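View pics/scene4f.png

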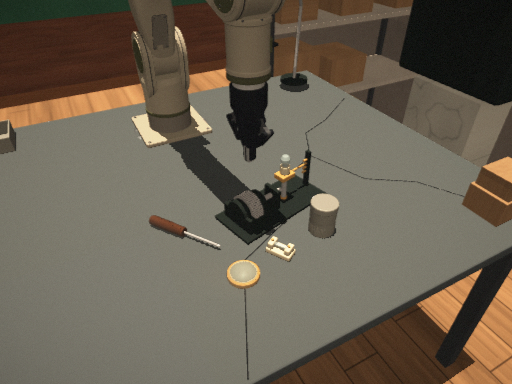

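```bash
python3 -c "
from cell import arm
print(arm.sign_off())"
```

```text
the job is handed in; nothing more can be done
None
```

The lamp is up at the long mark, and I have handed the job in. sign_off gives no verdict, so I can't say for certain that it passed.

- **Start:** The pictures showed the pointer at the second mark, 70 mm, so it needed one click.
- **Move:** I put the shut fingertips on the wheel's crest and drew them about 20 mm along the lift's +x. The press read 19 N at first touch and about 5 N at the end. Then I lifted straight up.
- **Final checks:**
  - In the scene and side views after lifting, the pin runs in line with the long peg.
  - The bulb top is about 4 pixels higher than at the start, which matches one 12 mm click. It did not move between the end of the drag and after the lift.
  - The hand is about 100 mm above the wheel and reads no contact force.
  - The lamp can, lens, fuse holder and screwdriver look unmoved. I judged that by eye and did not measure it.
- **Not exact:** I could not read the wheel angle directly, so the detent is judged from the pin's alignment. The corner measurements used to place the lift disagreed by up to about 15 mm between views. I relied mainly on the wrist view, and first contact came at 81.8 mm, against the stated 82 mm crest.

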